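# Seat the sample block in the dry-block heater

## Task

Fit the silver aluminium sample block into the pocket of the dry-block heater: tuck one end of its base under the red fixed lip, then press the other end down past the orange spring roller until it clicks in and the block lies flat on the pocket floor. Let go of it, and leave the black spare block and everything else where they stand.

Things in the scene. Friction and masses are not known exactly. Their poses are not given: they have to be found in the camera images.
- block: silver aluminium block, 0.55 kg: base plate 120 long (x) x 50 wide (y) x 10 high; centred on it a body 90 x 50 x 50 (60 high in all) with eight dark tube holes drawn on its flat top. So a tongue 15 long, 10 thick juts out at each x end; the ends are alike, either may go under the lip. Origin: centre of underside, z up. Starts flat on the bench; grip it across the 50 mm width.
- spare: black spare block, of the same outer shape and size as the silver one, with smaller holes; to be left alone. Origin: centre of the underside.
- heater: dry-block heater, fixed: white housing 210 (x) x 170 (y) x 90 high, blue control panel on its +y side. Origin: centre of the underside. Its top holds the pocket (see well), centred 20 to -y of the origin.
- well (a point): centre of the pocket floor, 68 above the bench; axes along the heater's, z up. The pocket is 122 long (x) x 53 wide (y) x 22 deep, its top level with the housing's. Lip at its -x end, roller at +x: the block will not go in level, but tilted about 18 degrees, lip end low, then turned down. Seated, the block's origin is within 1.5 mm of this point, its x axis along or against the point's.
- lip (a point): middle of the free lower edge of the fixed red lip, 14 above the pocket floor. The lip is as wide as the pocket and overhangs its -x end by 8 (x from -61 to -53 in the well's frame); its top is 22 above the floor. Axes as the heater's.
- catch (a joint): spring catch: travel of the roller out of the pocket towards +x, 0 (sprung in) to 0.008 m. The spring gives 10 N at 0 and 1 N more per mm. As that end of the block's base is pressed down the roller gives way by 2 to 4 mm, then springs back to 0 over the tongue.
- catch_roller (a point): centre of the orange roller, radius 10, 14 wide (y), free to roll; 6 beyond the pocket's +x end (so it reaches 4 into the pocket, catch at 0) and 18.5 above the pocket floor.
- amber_bottle: amber bottle with black cap, diameter 90, 220 high; bystander. Origin: centre of its underside.
- clear_bottle: clear bottle with blue cap, diameter 72, 150 high; bystander. Origin: centre of its underside.
- flask: conical glass flask, foot diameter 80, 120 high; bystander. Origin: centre of its underside.
- beaker: small white beaker, diameter 64, 80 high; bystander. Origin: centre of its underside.
- stopper: red stopper, diameter 34, 35 high; bystander. Origin: centre of its underside.
There are look-alikes about, which are no part of the job. Leave any purple or turquoise look-alike of the block alone.

How it is judged:
By the outcome, as a careful person would: the job done as asked, in the order asked, and still so for the second after the job is handed in, with the robot touching nothing.
It also fails if it takes over 48 s, if anything falls off the work surface, if the arm or the gripper's body presses on something with over 40 N, if the wrist force passes 120 N, or if a joint passes its speed limit or range.

## Robot

A 7-joint arm with a two-finger parallel gripper is mounted at the origin on the work surface. World frame = base frame: x ahead of the robot, y to its left, z up, the work surface at z = 0. Lengths are in mm, angles in rad, forces in N, time in s.
With the tool pointing down it reaches from about 425 to 1025 mm from the base axis. Payload 9.4 kg.
Tool frame: the origin (TCP) lies between the finger pads; the fingertips stand 17 mm ahead of it and the grasp point (between the pads) lies 2 mm behind it; z points along the fingers, y is the line along which they close (so a half turn about z gives the same grasp; the last joint's range is limited). The gripper opens to 85 mm and grips with 20 to 120 N. Pads are 22 mm wide; open, the fingers measure 114 mm over their backs; the gripper's body (76 mm by 85 mm) begins 54 mm behind the grasp point. The pads swing forward as they close: fully open they stand 13 mm farther back than shut.
Start: joints at [1.206, 0.599, -0.003, 1.599, 0.002, 0.943, -0.08], TCP at [205.778, -695.183, 248.275] pointing down, gripper open.
Joint ranges: [-2.57, 2.57], [-0.35, 1.97], [-1.29, 1.29], [0.11, 2.56], [-1.05, 4.19], [0.11, 1.86], [-2.63, 2.63]. Speed limits (rad/s): [2.22, 2.22, 3.01, 3.01, 3.14, 3.14, 3.14].

## Interface

Orientations are given as a 3x3 rotation matrix whose columns are the frame's x, y, z axes.
In Python, from workcell import telemetry, viewer, order gives the robot as it stands.
- The arm moves only by the tool apply_moves, never from a script. Its argument "rows" is text: rows parted by semicolons, each of 7 numbers parted by spaces: the shift along the tool's x, y, z each as a share of 500 mm, from -1 to 1, then the turn, a rotation vector about the tool's x, y, z each as a share of 0.5 rad, from -1 to 1, then the opening, from -1 (shut) to 1 (fully open). A call has exactly 5 rows; each row is the pose to reach, as a shift and turn from the pose commanded when the call began, along the tool's axes at that moment; what a row does not reach only later rows make up. A row lasts 1/10 s, in which the tool goes at most 50 mm and 8.59 degrees, less where a joint would pass 70% of its speed; a pose out of reach is approached as far as the arm can. A call with a number of a shift or a turn outside -1 to 1 is refused whole. A call with a gripper value outside its range is refused whole. The fingers move at their own pace and stop on an object; "force" is the grip in N (left out, the last holds). Time passes only in rows, so rows that repeat a pose let the fingers close, or fill a call up. It gives the time, the measured TCP pose, the force, the opening and the grip force at its end, in the units of the state.
- telemetry.sense(): the state, without advancing time (a new reading comes with each control period).
- viewer.grab_frame(name): name is "side" or "top"; returns a dict with "img" (480x640x3 uint8, red, green, blue), "depth" (480x640 float32, mm along the optical axis (not along the pixel's ray), 0 where there is no reading), "K" (3x3 intrinsics, pixels), "k1" (the pictures are not rectified: a ray, as slopes to the right and down, at radius r is drawn at 1 + k1 r^2 times it, then the intrinsics apply), "xyz" and "rotation" of the camera in the world. Camera axes: x right, y up, looking along -z (the intrinsics and any distortion apply to the point x, -y, -z); pixel columns grow to the right and rows downward; lengths in mm; the calibration is good to about 2 mm. A picture is of the moment at which its call begins.
- order.close_job(): hands the job in; it is judged then, once.
The state is a dict: "time_s": time; "joint_positions": joint angles; "qvel": joint speeds; "effort": joint torques, N m; "ee_pos": TCP position; "eef_rot": TCP orientation; "contact_force": force on the tool from outside, world axes, zero at the start; "wrist_torque": the same for the moment, N m; "grip_width": finger opening in mm; "finger_force": force on a finger pad.
Only numpy, scipy, OpenCV 4.12 (cv2) and the standard library are available. Lean on these libraries where they do the work, as an engineer would, in place of code of your own. Each camera call takes 0.05 s, during which the arm holds its last target. There are 200 camera calls.

## Working session

There is one attempt and no reset: what is moved stays moved. The work goes in short steps, Python scripts to look and compute and a tool call to move; the robot and the scene stay as the last step left them, time stands still between calls to the robot, and variables do not carry over. Pictures are saved under pics/ and viewed, at most 10 in all, crops included, and the job is handed in when it is done.

Besides the shell and the picture viewer there is one more tool, called after "Call:" in YAML: its name, and indented under it one key for each argument. apply_moves: Moves the arm, as the interface text tells. Shift numbers are shares of 500 mm and turn numbers shares of 0.5 rad, none past 1 either way. Its arguments: {"type":"object","properties":{"rows":{"type":"string"},"force":{"type":"number"}},"required":["rows"]}

```bash
mkdir -p pics; ls; python3 - <<'E'
from workcell import telemetry, viewer
import cv2,numpy as np
s=telemetry.sense(); print(s['time_s'],s['ee_pos'],np.round(s['eef_rot'],3),s['contact_force'],s['grip_width'])
for n in('side','top'):
    f=viewer.grab_frame(n); cv2.imwrite(f'pics/{n}0.png',f['img'][:,:,::-1]); np.savez(f'/tmp/{n}0.npz',**{k:f[k] for k in f})
    print(n,f['K'],f['k1'],f['xyz'],np.round(f['rotation'],3),(f['depth']>0).mean())
E
```

```text
pics
0.0 [ 205.65118766 -694.78977318  247.4387236 ] [[ 0.959  0.284 -0.001]
 [ 0.284 -0.959  0.001]
 [-0.    -0.001 -1.   ]] [-0.37158328  0.67466855  1.17129752] 85.0959528223016
side [[455.59539654   0.         322.56184069]
 [  0.         455.59539654 229.46280397]
 [  0.           0.           1.        ]] -0.05039923188972576 [ 509.46655011 -802.00609251  835.88466664] [[ 0.999  0.011 -0.038]
 [-0.035  0.703 -0.71 ]
 [ 0.019  0.711  0.703]] 0.9959602864583333
top [[444.21767414   0.         327.66796173]
 [  0.         444.21767414 244.95726128]
 [  0.           0.           1.        ]] -0.10614873715411355 [ 363.3255163   -40.51561486 1260.19096851] [[-0.025  0.984 -0.176]
 [-1.    -0.025  0.002]
 [-0.003  0.176  0.984]] 0.995908203125
```

View pics/side0.png

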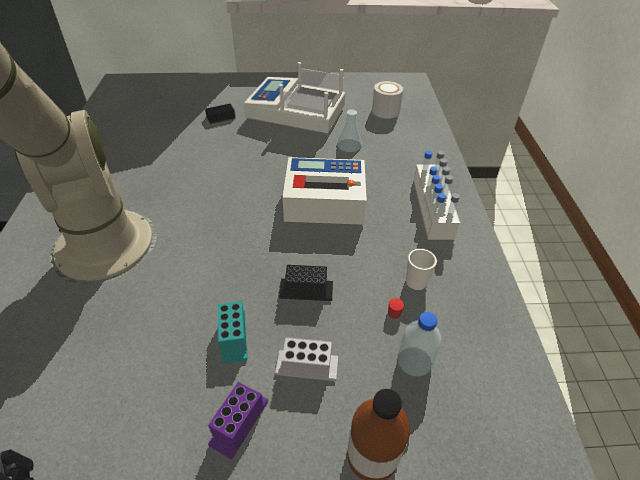

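View pics/top0.png

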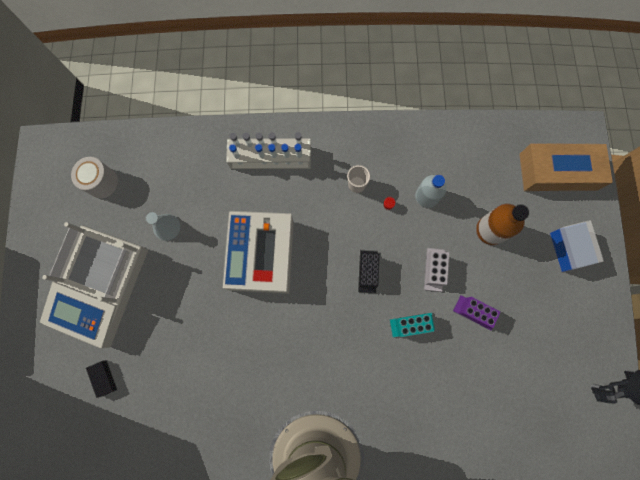

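Side: silver block at (307,357), spare at (306,283), heater at (325,190) with the red lip at (299,182) and roller at (352,184). Top: block at (437,269), spare at (369,270), lip at (263,276), roller at (267,224).

```bash
cat > h.py <<'E'
import numpy as np,cv2
def load(n,t='0'):
    return dict(np.load(f'/tmp/{n}{t}.npz'))
def rays(f,px):
    px=np.asarray(px,float).reshape(-1,1,2)
    u=cv2.undistortPoints(px,f['K'],np.array([float(f['k1']),0,0,0])).reshape(-1,2)
    d=np.c_[u[:,0],-u[:,1],-np.ones(len(u))]
    return d@f['rotation'].T
def plane(f,px,z):
    d=rays(f,px); c=f['xyz']; return c+d*((z-c[2])/d[:,2])[:,None]
def tri(fa,pa,fb,pb):
    A=np.zeros((3,3));b=np.zeros(3)
    L=[]
    for f,p in((fa,pa),(fb,pb)):
        d=rays(f,p)[0];d/=np.linalg.norm(d);M=np.eye(3)-np.outer(d,d);A+=M;b+=M@f['xyz'];L.append((M,f['xyz']))
    x=np.linalg.solve(A,b); return x,[round(float(np.linalg.norm(M@(x-c))),2) for M,c in L]
def depthpts(f,px):
    px=np.asarray(px); dz=f['depth'][px[:,1].astype(int),px[:,0].astype(int)]
    return f['xyz']+rays(f,px)*dz[:,None]
def blobs(mask,roi,amin=3,amax=1e5):
    x0,y0,x1,y1=roi
    n,l,s,c=cv2.connectedComponentsWithStats(mask[y0:y1,x0:x1].astype(np.uint8),connectivity=4)
    return [(c[i]+[x0,y0],int(s[i,4])) for i in range(1,n) if amin<=s[i,4]<=amax]
E
python3 - <<'E'
from h import *
R={'side':dict(blk=(280,335,335,366),htr=(280,150,372,226)),'top':dict(blk=(426,248,451,291),htr=(220,208,295,295))}
F={n:load(n) for n in R}
cen={}
for n,f in F.items():
    hsv=cv2.cvtColor(f['img'],cv2.COLOR_RGB2HSV);H,S,V=cv2.split(hsv)
    b=blobs(V<90,R[n]['blk'],4,120)
    print(n,[(np.round(c,1).tolist(),a) for c,a in b])
    P=plane(f,[c for c,a in b],60); print(np.round(P,1).tolist())
    for nm,m in(('red',((H<6)|(H>174))&(S>150)&(V>90)),('orange',(H>6)&(H<20)&(S>150)&(V>90))):
        for c,a in blobs(m,R[n]['htr'],6): 
            print(nm,np.round(c,1),a,np.round(plane(f,[c],88),1)); cen[n,nm,a]=c
    for nm in('blk','htr'):
        x0,y0,x1,y1=R[n][nm]; cv2.imwrite(f'pics/{n}_{nm}.png',cv2.resize(f['img'][y0-8:y1+8,x0-8:x1+8,::-1],None,fx=5,fy=5,interpolation=cv2.INTER_CUBIC))
a=[cv2.imread(f'pics/{n}_htr.png') for n in R]
b=np.zeros((600,800,3),np.uint8)
x=0
for i in a:
    i=cv2.resize(i,None,fx=.8,fy=.8);b[:i.shape[0],x:x+i.shape[1]]=i;x+=i.shape[1]+5
cv2.imwrite('pics/htr.png',b)
E
```

```text
side [([291.2, 343.8], 42), ([301.8, 344.7], 43), ([312.6, 346.0], 45), ([323.5, 346.9], 43), ([289.3, 354.3], 43), ([300.4, 355.5], 44), ([311.4, 356.7], 46), ([322.5, 357.8], 46)]
[[479.8, -332.0, 60.0], [500.2, -334.4, 60.0], [521.1, -337.6, 60.0], [542.1, -340.2, 60.0], [476.6, -354.7, 60.0], [497.6, -357.8, 60.0], [518.4, -360.7, 60.0], [539.3, -363.5, 60.0]]
red [298.8 181.1] 147 [[494.  133.6  88. ]]
orange [355.1 163.9] 14 [[648.2 207.   88. ]]
orange [355.1 167.9] 14 [[646.6 188.9  88. ]]
orange [350.4 182.7] 39 [[628.6 125.6  88. ]]
top [([435.2, 255.2], 20), ([443.9, 256.0], 20), ([434.9, 262.9], 22), ([443.2, 263.8], 20), ([434.2, 270.1], 21), ([442.8, 271.2], 20), ([434.0, 278.0], 21), ([442.0, 278.9], 21)]
[[541.9, -337.7, 60.0], [539.0, -361.7, 60.0], [520.7, -335.4, 60.0], [517.7, -358.4, 60.0], [500.8, -332.1, 60.0], [497.1, -355.6, 60.0], [479.3, -330.2, 60.0], [476.3, -352.1, 60.0]]
red [262.2 275.4] 197 [[495.3 133.1  88. ]]
orange [236.5 219.7] 14 [[649.1 203.7  88. ]]
orange [243.  220.5] 12 [[646.4 185.8  88. ]]
orange [265.9 226.2] 33 [[628.9 123.2  88. ]]Traceback (most recent call last):
  File "<stdin>", line 19, in <module>
ValueError: could not broadcast input array from shape (412,364,3) into shape (412,363,3)
```

```bash
python3 - <<'E'
from h import *
a=[cv2.resize(cv2.imread(f'pics/{n}_htr.png'),(395,395)) for n in('side','top')]
f=load('top')
i=[cv2.resize(load(n)['img'][y0:y1,x0:x1,::-1],None,fx=5,fy=5,interpolation=cv2.INTER_CUBIC) for n,(x0,x1,y0,y1) in dict(side=(285,365,150,215),top=(220,300,205,297)).items()]
b=np.zeros((460,800,3),np.uint8)
for k,j in enumerate(i): b[:j.shape[0],400*k:400*k+400]=j[:460]
cv2.imwrite('pics/htr.png',b)
E
```

```text
(no output)
```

View pics/htr.png

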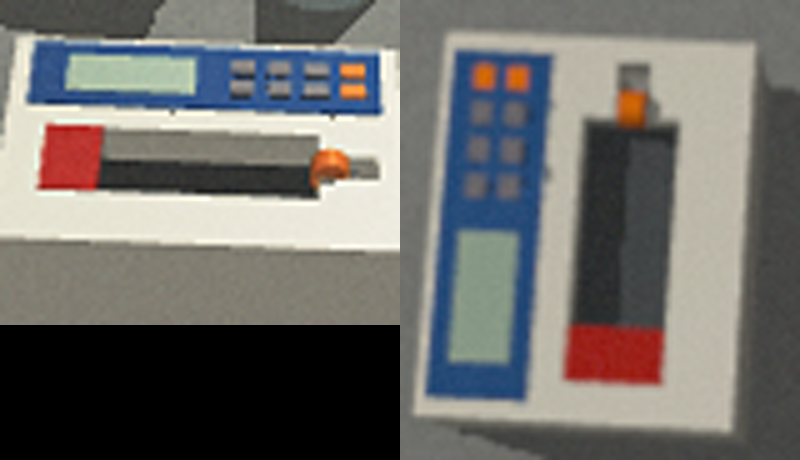

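The pocket (dark), red lip plate, orange roller and its slot are clear in both views; the lip is at the -x end and roller at +x, with yaw slightly negative.

```bash
python3 - <<'E'
from h import *
R={'side':(285,172,368,192),'top':(248,215,286,286)}
cr={}
for n,(x0,y0,x1,y1) in R.items():
    f=load(n);S=8
    im=cv2.resize(f['img'][y0:y1,x0:x1],None,fx=S,fy=S,interpolation=cv2.INTER_CUBIC)
    H,s,V=cv2.split(cv2.cvtColor(im,cv2.COLOR_RGB2HSV))
    red=((H<6)|(H>172))&(s>130)&(V>70)
    dark=(V<165)&(s<90)
    org=(H>=6)&(H<22)&(s>130)&(V>90)
    def contour(m):
        m=cv2.morphologyEx(m.astype(np.uint8),cv2.MORPH_OPEN,np.ones((5,5)))
        cs,_=cv2.findContours(m,cv2.RETR_EXTERNAL,cv2.CHAIN_APPROX_NONE)
        c=max(cs,key=cv2.contourArea)[:,0].astype(float)
        return (c+.5)/S-.5+[x0,y0]
    T=-.0636
    u=np.array([np.cos(T),np.sin(T)]);v=np.array([-u[1],u[0]])
    print(n)
    cr[n]={}
    C=contour(red); W=plane(f,C,90)[:,:2]; r=cv2.minAreaRect(W.astype(np.float32)); print('red',np.round(r[0],1),np.round(r[1],1),round(r[2],2))
    cr[n]['red']=cv2.boxPoints(cv2.minAreaRect(C.astype(np.float32))).mean(0)
    # lines on the red & dark contours
    def line(W,lo,hi,axis,side):
        a,b=(W-O)@u,(W-O)@v
        t,w=(a,b) if axis=='x' else (b,a)
        k=(t>lo)&(t<hi)&((w>0)==(side>0)); k2=k.copy()
        med=np.median(w[k]); k2&=abs(w-med)<3
        p=np.polyfit(t[k2],w[k2],1); return np.round([p[0],p[1]],3),k2.sum()
    O=np.array([560,129.])
    for nm,m in(('red',red),('dark',dark)):
        W=plane(f,contour(m),90)[:,:2]; a,b=(W-O)@u,(W-O)@v
        print(nm,'along',np.round(np.percentile(a,[0,2,98,100]),1),'across',np.round(np.percentile(b,[0,5,95,100]),1))
        lo,hi=(-70,-55) if nm=='red' else(-45,45)
        if nm=='red': lo,hi=a.min()+5,a.max()-5
        for sd in(-1,1): print('  long side',sd,line(W,lo,hi,'x',sd))
        if nm=='red':
            O2=O; c=(a.min()+a.max())/2
            for sd in(-1,1):
                k=(abs(b)<20)&((a>c)==(sd>0)); print('  red end',np.round(np.polyfit(b[k],a[k],1),3))
        else:
            for sd in(1,-1):
                k=(abs(b)>13)&(abs(b)<22)&((a>0)==(sd>0)); print('  dark end',sd,np.round(np.polyfit(b[k],a[k],1),3),np.round(np.median(a[k]),1))
    C=contour(org); W=plane(f,C,90)[:,:2];print('org along',np.round(np.percentile((W-O)@u,[0,100]),1),np.round(np.percentile((W-O)@v,[0,100]),1))
print(tri(load('side'),cr['side']['red'],load('top'),cr['top']['red']))
E
```

```text
side
red [494.1 132. ] [53. 31.] 87.11
red along [-81.5 -81.2 -50.4 -50.3] across [-27.7 -27.5  25.2  25.4]
  long side -1 (array([ 2.0000e-03, -2.7083e+01]), np.int64(66))
  long side 1 (array([2.500e-02, 2.662e+01]), np.int64(64))
  red end [ 1.2000e-02 -8.0691e+01]
  red end [-1.8000e-02 -5.0811e+01]
dark along [-50.5 -50.2  62.8  63.1] across [-29.8 -29.3  23.6  24. ]
  long side -1 (array([-1.0000e-03, -2.8699e+01]), np.int64(281))
  long side 1 (array([-9.0000e-03,  2.3078e+01]), np.int64(272))
  dark end 1 [-0.199 55.338] 58.8
  dark end -1 [-1.4000e-02 -4.9707e+01] -49.7
org along [58.5 79.1] [-19.9  11.6]
top
red [495.6 132.3] [51.  30.3] 85.44
red along [-79.7 -79.6 -49.3 -49.2] across [-26.3 -26.   24.5  24.8]
  long side -1 (array([ -0.04 , -28.416]), np.int64(61))
  long side 1 (array([-0.043, 21.543]), np.int64(61))
  red end [ 1.400e-02 -7.929e+01]
  red end [ 3.6000e-02 -4.9955e+01]
dark along [-51.4 -49.6  94.7  95. ] across [-29.5 -29.   26.4  26.7]
  long side -1 (array([-7.0000e-03, -2.8481e+01]), np.int64(265))
  long side 1 (array([-7.0000e-03,  2.6134e+01]), np.int64(265))
  dark end 1 [-0.123 66.445] 64.4
  dark end -1 [ 2.3000e-02 -4.8854e+01] -48.8
org along [58.2 79. ] [-9.7  6. ]
(array([494.80821635, 132.30106526,  89.56979527]), [0.84, 0.84])
```

```bash
cat > t.py <<'E'
import sys,numpy as np
from workcell import telemetry
from scipy.spatial.transform import Rotation as Ro
def tgt(p,yaw,tilt=0,flip=0):
    # tool x along block x; tilt>0: -x end low
    R=Ro.from_euler('z',yaw+flip*np.pi)*Ro.from_euler('y',-tilt if not flip else tilt)*Ro.from_euler('x',np.pi)
    s=telemetry.sense(); Rc=Ro.from_matrix(s['eef_rot'])
    d=Rc.inv().apply(np.array(p)-s['ee_pos'])/500; w=(Rc.inv()*R).as_rotvec()/.5
    print('t',round(s['time_s'],2),'pos',np.round(s['ee_pos'],1),'d',np.round(d,4),'w',np.round(w,4),'grip',round(s['grip_width'],1),'F',np.round(s['contact_force'],1),'q',np.round(s['joint_positions'],2))
if __name__=='__main__':
    a=list(map(float,sys.argv[1:])); tgt(a[:3],a[3],a[4] if len(a)>4 else 0,a[5] if len(a)>5 else 0)
E
python3 t.py 529 -349.2 150 -.134
```

```text
t 0.1 pos [ 205.7 -694.8  247.5] d [ 0.8163 -0.4789  0.1956] w [-2.600e-03  8.000e-04  8.437e-01] grip 85.3 F [0.4 0.6 0.6] q [ 1.21  0.6  -0.    1.6   0.    0.94 -0.08]
```

Call:
apply_moves:
  rows: "0.08 -0.048 0 0 0 0.17 1; 0.16 -0.096 0 0 0 0.34 1; 0.24 -0.144 0 0 0 0.51 1; 0.32 -0.192 0 0 0 0.68 1; 0.4 -0.24 0 0 0 0.84 1"

```text
time_s: 0.6
ee_pos: [364.4, -521.7, 248.0]
eef_rot: [[0.991, -0.136, -0.0], [-0.136, -0.991, 0.001], [-0.0, -0.0, -1.0]]
contact_force: [1.1, 0.4, -0.1]
grip_width: 85.0
finger_force: 0.0
```

```bash
python3 t.py 529 -349.2 130 -.134
```

```text
t 0.6 pos [ 364.4 -521.7  248. ] d [ 0.2796 -0.3864  0.236 ] w [-0.0009  0.0008 -0.0039] grip 85.0 F [ 1.1  0.4 -0.1] q [ 0.8   0.49  0.11  1.82 -0.07  0.83 -0.77]
```

Call:
apply_moves:
  rows: "0.056 -0.077 0.047 0 0 0 1; 0.112 -0.155 0.094 0 0 0 1; 0.168 -0.232 0.141 0 0 0 1; 0.224 -0.309 0.188 0 0 0 1; 0.28 -0.386 0.236 0 0 0 1"

```text
time_s: 1.1
ee_pos: [518.8, -359.4, 136.5]
eef_rot: [[0.991, -0.132, -0.0], [-0.132, -0.991, 0.0], [-0.0, -0.0, -1.0]]
contact_force: [1.1, -0.2, -0.2]
grip_width: 85.4
finger_force: 0.0
```

```bash
python3 t.py 529 -349.2 45 -.134
```

```text
t 1.1 pos [ 518.8 -359.4  136.5] d [ 0.0176 -0.0229  0.183 ] w [-0.      0.0003  0.0034] grip 85.4 F [ 1.1 -0.2 -0.2] q [ 0.45  0.62  0.09  1.92 -0.1   0.6  -1.09]
```

Call:
apply_moves:
  rows: "0 0 0 0 0 0 1; 0 0 0 0 0 0 1; 0 0 0 0 0 0 1; 0 0 0 0 0 0 1; 0 0 0 0 0 0 1"

```text
time_s: 1.6
ee_pos: [517.1, -362.2, 138.1]
eef_rot: [[0.991, -0.134, 0.001], [-0.134, -0.991, -0.001], [0.001, 0.001, -1.0]]
contact_force: [0.1, -0.2, 0.5]
grip_width: 85.2
finger_force: 0.0
```

```bash
python3 t.py 529 -349.2 45 -.134
```

```text
t 1.6 pos [ 517.1 -362.2  138.1] d [ 0.02   -0.029   0.1861] w [ 0.0014 -0.0013 -0.0006] grip 85.2 F [ 0.1 -0.2  0.5] q [ 0.46  0.62  0.1   1.92 -0.1   0.61 -1.09]
```

Call:
apply_moves:
  rows: "0.02 -0.029 0.04 0 0 0 1; 0.02 -0.029 0.08 0 0 0 1; 0.02 -0.029 0.12 0 0 0 1; 0.02 -0.029 0.16 0 0 0 1; 0.02 -0.029 0.186 0 0 0 1"

```text
time_s: 2.1
ee_pos: [528.9, -348.3, 43.5]
eef_rot: [[0.991, -0.133, -0.001], [-0.133, -0.991, 0.0], [-0.001, -0.0, -1.0]]
contact_force: [0.1, 0.6, 0.1]
grip_width: 85.5
finger_force: 0.0
```

Call:
apply_moves:
  rows: "0 0 0 0 0 0 0.2; 0 0 0 0 0 0 -1; 0 0 0 0 0 0 -1; 0 0 0 0 0 0 -1; 0 0 0 0 0 0 -1"
  force: 100

```text
time_s: 2.6
ee_pos: [530.1, -348.8, 46.0]
eef_rot: [[0.991, -0.132, 0.002], [-0.132, -0.991, -0.002], [0.002, 0.001, -1.0]]
contact_force: [-1.5, -1.1, 5.6]
grip_width: 48.6
finger_force: 104.7
```

```bash
python3 t.py 529 -349.2 45 -.134; python3 - <<'E'
from h import *
from workcell import viewer
o=np.zeros((480,800,3),np.uint8)
for k,(n,(x0,y0,x1,y1)) in enumerate(dict(side=(250,260,370,400),top=(370,220,490,340)).items()):
    f=viewer.grab_frame(n); i=cv2.resize(f['img'][y0:y1,x0:x1,::-1],None,fx=3.3,fy=3.3); o[:i.shape[0],400*k:400*k+i.shape[1]]=i
cv2.imwrite('pics/grip.png',o)
E
```

```text
t 2.6 pos [ 530.1 -348.8   46. ] d [-0.0022  0.0011  0.002 ] w [ 0.0028 -0.0043  0.0027] grip 48.6 F [-1.5 -1.1  5.6] q [ 0.45  0.76  0.07  1.95 -0.11  0.44 -1.1 ]
```

View pics/grip.png

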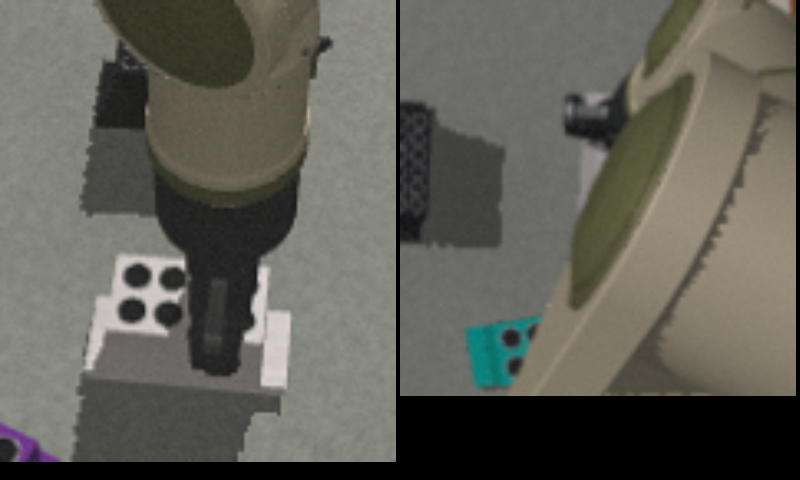

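The left view shows the fingers closed on the block near its +x side, as intended. The wrist would be close to its joint-6 limit with an 18° outward tilt, so I'll regrip with the tool tilted inward instead; that leaves the tool upright when the block is tilted.

Call:
apply_moves:
  rows: "0 0 0 0 0 0 1; 0 0 0 0 0 0 1; 0 0 0 0 0 0 1; 0 0 0 0 0 0 1; 0 0 0 0 0 0 1"

```text
time_s: 3.2
ee_pos: [529.6, -347.7, 44.4]
eef_rot: [[0.991, -0.132, -0.0], [-0.132, -0.991, 0.0], [-0.0, -0.0, -1.0]]
contact_force: [-0.3, 1.5, -1.2]
grip_width: 85.3
finger_force: 0.0
```

Call:
apply_moves:
  rows: "0 0 -0.004 0 -0.15 0 1; 0 0 -0.004 0 -0.3 0 1; 0 0 -0.004 0 -0.45 0 1; 0 0 -0.004 0 -0.628 0 1; 0 0 -0.004 0 -0.628 0 1"

```text
time_s: 3.7
ee_pos: [531.8, -346.8, 45.3]
eef_rot: [[0.943, -0.129, -0.307], [-0.123, -0.992, 0.04], [-0.31, -0.0, -0.951]]
contact_force: [-0.2, -0.5, -0.6]
grip_width: 85.5
finger_force: 0.0
```

```bash
python3 t.py 529 -349.2 47 -.134 -.314
```

```text
t 3.7 pos [ 531.8 -346.8   45.3] d [-0.0057  0.0055 -0.0017] w [0.0021 0.0014 0.0089] grip 85.5 F [-0.2 -0.5 -0.6] q [ 0.33  0.85  0.19  1.74 -0.05  0.85 -1.19]
```

Call:
apply_moves:
  rows: "-0.004 0.004 -0.003 0 0 0.005 1; -0.004 0.004 -0.003 0 0 0.005 1; -0.004 0.004 -0.003 0 0 0.005 0; -0.004 0.004 -0.003 0 0 0.005 -1; -0.004 0.004 -0.003 0 0 0.005 -1"
  force: 110

```text
time_s: 4.2
ee_pos: [528.2, -349.7, 49.5]
eef_rot: [[0.943, -0.135, -0.305], [-0.128, -0.991, 0.041], [-0.308, 0.001, -0.951]]
contact_force: [1.1, -1.7, -3.9]
grip_width: 48.1
finger_force: 113.7
```

Call:
apply_moves:
  rows: "0 0 0 0 0 0 -1; 0 0 0 0 0 0 -1; 0 0 0 0 0 0 -1; 0 0 0 0 0 0 -1; 0 0 0 0 0 0 -1"

```text
time_s: 4.7
ee_pos: [528.2, -349.7, 49.4]
eef_rot: [[0.943, -0.134, -0.305], [-0.128, -0.991, 0.041], [-0.308, 0.001, -0.951]]
contact_force: [1.0, -0.3, 6.5]
grip_width: 47.9
finger_force: 114.8
```

```bash
python3 t.py 529 -349.2 240 -.134 -.314
```

```text
t 4.7 pos [ 528.2 -349.7   49.4] d [-0.116  -0.0009 -0.3632] w [ 0.0011 -0.0021 -0.002 ] grip 47.9 F [ 1.  -0.3  6.5] q [ 0.33  0.85  0.19  1.75 -0.05  0.85 -1.19]
```

Call:
apply_moves:
  rows: "-0.023 0 -0.073 0 0 0 -1; -0.046 0 -0.145 0 0 0 -1; -0.07 0 -0.218 0 0 0 -1; -0.093 0 -0.29 0 0 0 -1; -0.116 0 -0.363 0 0 0 -1"

```text
time_s: 5.2
ee_pos: [528.4, -349.3, 240.0]
eef_rot: [[0.942, -0.134, -0.306], [-0.128, -0.991, 0.041], [-0.309, 0.0, -0.951]]
contact_force: [0.4, 0.3, -4.8]
grip_width: 48.2
finger_force: 115.5
```

```bash
python3 t.py 570 127 230 -.069 0
```

```text
t 5.2 pos [ 528.4 -349.3  240. ] d [-0.0371 -0.9551  0.0328] w [-0.0201  0.6284 -0.1304] grip 48.2 F [ 0.4  0.3 -4.8] q [ 0.31  0.63  0.23  1.64 -0.02  1.18 -1.18]
```

Lift fine (about 5 N of weight). Carry it across with the tilt.

Call:
apply_moves:
  rows: "-0.003 -0.07 0 0 0.12 -0.026 -1; -0.007 -0.14 0 0 0.24 -0.052 -1; -0.01 -0.21 0 0 0.36 -0.078 -1; -0.014 -0.28 0 0 0.48 -0.104 -1; -0.02 -0.35 0.01 -0.02 0.62 -0.13 -1"

```text
time_s: 5.7
ee_pos: [541.5, -173.5, 237.3]
eef_rot: [[0.998, -0.069, -0.001], [-0.069, -0.998, -0.0], [-0.001, 0.0, -1.0]]
contact_force: [1.3, 0.2, -5.4]
grip_width: 48.5
finger_force: 115.8
```

```bash
python3 t.py 570 127 230 -.069 0
```

```text
t 5.7 pos [ 541.5 -173.5  237.3] d [ 0.0155 -0.6036  0.0145] w [0.0005 0.0011 0.    ] grip 48.5 F [ 1.3  0.2 -5.4] q [ 0.11  0.43  0.15  1.98 -0.09  0.74 -1.34]
```

Call:
apply_moves:
  rows: "0.002 -0.07 0.002 0 0 0 -1; 0.004 -0.14 0.004 0 0 0 -1; 0.006 -0.21 0.006 0 0 0 -1; 0.008 -0.28 0.008 0 0 0 -1; 0.01 -0.36 0.01 0 0 0 -1"

```text
time_s: 6.2
ee_pos: [558.1, 5.1, 231.8]
eef_rot: [[0.998, -0.07, -0.005], [-0.07, -0.998, -0.001], [-0.005, 0.001, -1.0]]
contact_force: [0.8, 1.0, -5.0]
grip_width: 48.2
finger_force: 115.8
```

```bash
python3 t.py 570 127 230 -.069 0
```

```text
t 6.2 pos [558.1   5.1 231.8] d [ 0.0067 -0.2448  0.0033] w [ 0.0017  0.0092 -0.0027] grip 48.2 F [ 0.8  1.  -5. ] q [-0.21  0.42  0.14  2.01 -0.08  0.72 -1.66]
```

```bash
python3 t.py 575.7 126.6 175 -.069 0
```

```text
t 6.2 pos [558.1   5.1 231.8] d [ 0.0187 -0.2449  0.1133] w [ 0.0017  0.0092 -0.0027] grip 48.2 F [ 0.8  1.  -5. ] q [-0.21  0.42  0.14  2.01 -0.08  0.72 -1.66]
```

Call:
apply_moves:
  rows: "0.004 -0.06 0 0 0 0 -1; 0.008 -0.12 0 0 0 0 -1; 0.012 -0.18 0.02 0 0 0 -1; 0.016 -0.23 0.05 0 0 0 -1; 0.019 -0.245 0.08 0 0 0 -1"

```text
time_s: 6.7
ee_pos: [576.1, 129.6, 191.2]
eef_rot: [[0.998, -0.065, -0.004], [-0.065, -0.998, 0.001], [-0.004, -0.001, -1.0]]
contact_force: [0.3, 0.4, -5.7]
grip_width: 48.1
finger_force: 115.8
```

Call:
apply_moves:
  rows: "0 0 0.012 0 0 0 -1; 0 0 0.024 0 0 0 -1; 0 0 0.033 0 0 0 -1; 0 0 0.033 0 0 0 -1; 0 0 0.033 0 0 0 -1"

```text
time_s: 7.2
ee_pos: [576.7, 125.2, 175.9]
eef_rot: [[0.998, -0.07, -0.004], [-0.07, -0.998, -0.0], [-0.004, 0.0, -1.0]]
contact_force: [-0.2, 0.4, -3.7]
grip_width: 48.4
finger_force: 115.8
```

```bash
python3 t.py 575.7 126.6 175 -.069 0; python3 - <<'E'
from h import *
from workcell import viewer
o=np.zeros((480,800,3),np.uint8)
for k,(n,(x0,y0,x1,y1)) in enumerate(dict(side=(270,90,390,220),top=(210,190,320,300)).items()):
    f=viewer.grab_frame(n); np.savez(f'/tmp/{n}1.npz',**f)
    i=cv2.resize(f['img'][y0:y1,x0:x1,::-1],None,fx=3.3,fy=3.3,interpolation=cv2.INTER_CUBIC); o[:i.shape[0],400*k:400*k+i.shape[1]]=i
cv2.imwrite('pics/hov.png',o)
E
```

```text
t 7.2 pos [576.7 125.2 175.9] d [-0.0021 -0.0026  0.0019] w [ 0.0008  0.0071 -0.0027] grip 48.4 F [-0.2  0.4 -3.7] q [-0.39  0.53  0.12  1.98 -0.1   0.63 -1.85]
```

View pics/hov.png

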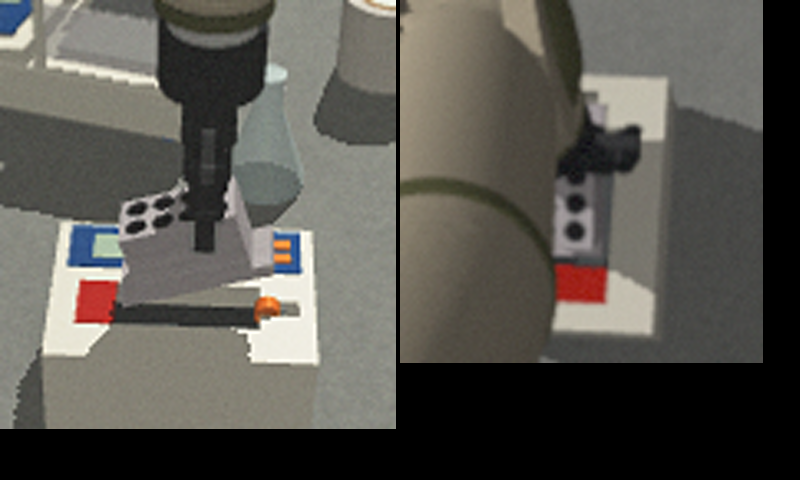

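The block hangs tilted over the pocket, lip end low; holes at about (311,159) and (319,157) in the side picture and two in the top one. Compare with the robot's prediction.

```bash
python3 - <<'E'
from h import *
R={'side':(304,148,326,166),'top':(252,240,272,268)}
B={}
for n,r in R.items():
    f=load(n,'1');V=cv2.cvtColor(f['img'],cv2.COLOR_RGB2HSV)[:,:,2]
    b=blobs(V<75,r,4,80);B[n]=b;print(n,[(np.round(c,1).tolist(),a) for c,a in b])
yaw=-.07;th=.314
tcp=np.array([576.2,125.9,175.5])
Rb=cv2.Rodrigues(np.array([0,0,yaw]))[0]@cv2.Rodrigues(np.array([0,-th,0.]))[0]
O=tcp-Rb@[19.3,0,48.9]
print('O',O)
for n in R:
    f=load(n,'1')
    for xl in(-31.5,-10.5):
        for yl in(-11.8,11.8):
            p=O+Rb@[xl,yl,60]
            q=f['rotation'].T@(p-f['xyz']); q=q*[1,-1,-1]
            px=cv2.projectPoints(q.reshape(1,1,3),np.zeros(3),np.zeros(3),f['K'],np.array([float(f['k1']),0,0,0]))[0].ravel()
            print(n,xl,yl,np.round(p,1),np.round(px,1), 'mm/px',round(-(f['rotation'].T@(p-f['xyz']))[2]/f['K'][0,0],2))
np.save('/tmp/Rb.npy',Rb)
E
```

```text
side [([309.0, 149.5], 4), ([319.4, 151.2], 18), ([311.1, 152.9], 14), ([324.6, 155.2], 5), ([319.1, 156.6], 19), ([310.6, 158.3], 16)]
top [([262.8, 250.9], 25), ([262.6, 259.6], 25)]
O [572.95514968 126.12751125 123.02982576]
side -31.5 -11.8 [523.8 117.7 170.4] [310.3 158.8] mm/px 2.46
side -31.5 11.8 [525.4 141.3 170.4] [310.8 153.3] mm/px 2.5
side -10.5 -11.8 [543.7 116.4 176.9] [318.4 157. ] mm/px 2.45
side -10.5 11.8 [545.3 139.9 176.9] [318.8 151.4] mm/px 2.49
top -31.5 -11.8 [523.8 117.7 170.4] [263.5 260.2] mm/px 2.48
top -31.5 11.8 [525.4 141.3 170.4] [254.1 259.8] mm/px 2.48
top -10.5 -11.8 [543.7 116.4 176.9] [263.7 251.9] mm/px 2.47
top -10.5 11.8 [545.3 139.9 176.9] [254.2 251.5] mm/px 2.47
```

```bash
cat > avg.py <<'E'
from workcell import telemetry,viewer
import numpy as np
P=[];F=[]
for i in range(6):
    s=telemetry.sense();P.append(s['ee_pos']);F.append(s['contact_force']);viewer.grab_frame('side')
P=np.array(P);print('avg',P.mean(0).round(2),P.std(0).round(2),'F',np.mean(F,0).round(1),'t',s['time_s'],'w',s['grip_width'])
E
python3 avg.py
```

```text
avg [576.66 125.95 175.96] [0.08 0.16 0.11] F [-0.2  0.2 -4.6] t 7.55 w 48.18039689270575
```

Call:
apply_moves:
  rows: "-0.006 0.0024 0 0 0 0 -1; -0.006 0.0024 0.015 0 0 0 -1; -0.006 0.0024 0.03 0 0 0 -1; -0.006 0.0024 0.046 0 0 0 -1; -0.006 0.0024 0.046 0 0 0 -1"

```text
time_s: 8.1
ee_pos: [572.6, 125.0, 151.0]
eef_rot: [[0.998, -0.069, -0.006], [-0.069, -0.998, -0.001], [-0.006, 0.001, -1.0]]
contact_force: [-0.9, 0.4, -4.3]
grip_width: 48.4
finger_force: 115.8
```

```bash
python3 avg.py
```

```text
avg [573.17 125.06 152.07] [0.35 0.06 0.62] F [ 0.  -0.1 -4.5] t 8.35 w 48.54078769956455
```

Call:
apply_moves:
  rows: "0 0 0.005 0 0 0 -1; 0 0 0.01 0 0 0 -1; 0 0 0.015 0 0 0 -1; 0 0 0.02 0 0 0 -1; 0 0 0.02 0 0 0 -1"

```text
time_s: 8.9
ee_pos: [573.1, 125.1, 142.1]
eef_rot: [[0.998, -0.069, -0.005], [-0.069, -0.998, -0.0], [-0.005, 0.001, -1.0]]
contact_force: [0.2, -0.9, -3.9]
grip_width: 48.0
finger_force: 115.8
```

```bash
python3 avg.py
```

```text
avg [573.24 125.09 142.46] [0.1  0.03 0.19] F [ 0.1 -0.1 -4.7] t 9.15 w 48.3507305655812
```

Call:
apply_moves:
  rows: "0 0 0.001 0 0 0 -1; 0 0 0.002 0 0 0 -1; 0 0 0.003 0 0 0 -1; 0 0 0.004 0 0 0 -1; 0 0 0.005 0 0 0 -1"

```text
time_s: 9.7
ee_pos: [573.3, 125.1, 140.0]
eef_rot: [[0.998, -0.069, -0.004], [-0.069, -0.998, -0.0], [-0.004, 0.0, -1.0]]
contact_force: [-0.1, -0.4, -5.1]
grip_width: 48.1
finger_force: 115.8
```

```bash
python3 avg.py
```

```text
avg [573.24 125.09 140.01] [0.03 0.02 0.05] F [-0.2 -0.  -4.9] t 9.95 w 47.855058180306486
```

Call:
apply_moves:
  rows: "0 0 0.001 0 0 0 -1; 0 0 0.002 0 0 0 -1; 0 0 0.003 0 0 0 -1; 0 0 0.004 0 0 0 -1; 0 0 0.004 0 0 0 -1"

```text
time_s: 10.5
ee_pos: [573.6, 125.1, 138.5]
eef_rot: [[0.998, -0.069, -0.003], [-0.069, -0.998, 0.0], [-0.003, 0.0, -1.0]]
contact_force: [-0.0, -0.2, 2.4]
grip_width: 48.2
finger_force: 116.4
```

```bash
python3 avg.py
```

```text
avg [573.61 125.09 138.46] [0.02 0.02 0.03] F [ 0.5 -0.6  2.6] t 10.75 w 47.97400679033115
```

Call:
apply_moves:
  rows: "-0.003 0 -0.0006 0 0 0 -1; -0.006 0 -0.0006 0 0 0 -1; -0.009 0 -0.0006 0 0 0 -1; -0.012 0 -0.0006 0 0 0 -1; -0.014 0 -0.0006 0 0 0 -1"

```text
time_s: 11.3
ee_pos: [567.4, 125.9, 138.8]
eef_rot: [[0.998, -0.069, -0.001], [-0.069, -0.998, 0.001], [-0.001, -0.0, -1.0]]
contact_force: [4.5, 0.3, 2.5]
grip_width: 48.1
finger_force: 116.7
```

```bash
python3 avg.py
```

```text
avg [567.29 125.88 138.79] [0.07 0.01 0.02] F [ 4.9 -0.5  3.5] t 11.55 w 48.40165566940065
```

Call:
apply_moves:
  rows: "-0.001 0 0 0 0 0 -1; -0.002 0 0 0 0 0 -1; -0.003 0 0 0 0 0 -1; -0.004 0 0 0 0 0 -1; -0.004 0 0 0 0 0 -1"

```text
time_s: 12.1
ee_pos: [565.3, 126.0, 138.8]
eef_rot: [[0.998, -0.069, -0.002], [-0.069, -0.998, 0.0], [-0.002, -0.0, -1.0]]
contact_force: [4.6, -0.1, 3.9]
grip_width: 48.2
finger_force: 116.7
```

```bash
python3 avg.py; python3 t.py 567 125 138 -.069 0; python3 - <<'E'
from h import *
from workcell import viewer
o=np.zeros((480,800,3),np.uint8)
for k,(n,(x0,y0,x1,y1)) in enumerate(dict(side=(280,130,370,225),top=(240,205,300,295)).items()):
    f=viewer.grab_frame(n); i=cv2.resize(f['img'][y0:y1,x0:x1,::-1],None,fx=4.4,fy=4.4,interpolation=cv2.INTER_CUBIC); o[:i.shape[0],400*k:400*k+i.shape[1]]=i
cv2.imwrite('pics/slide.png',o)
E
```

```text
avg [565.33 126.01 138.77] [0.01 0.01 0.01] F [ 4.9 -0.1  3.5] t 12.35 w 48.40904303459628
t 12.4 pos [565.3 126.  138.8] d [0.0035 0.0018 0.0016] w [-0.0008  0.0034 -0.0002] grip 47.9 F [ 4.9 -1.   4.1] q [-0.39  0.57  0.1   2.04 -0.11  0.54 -1.84]
```

View pics/slide.png

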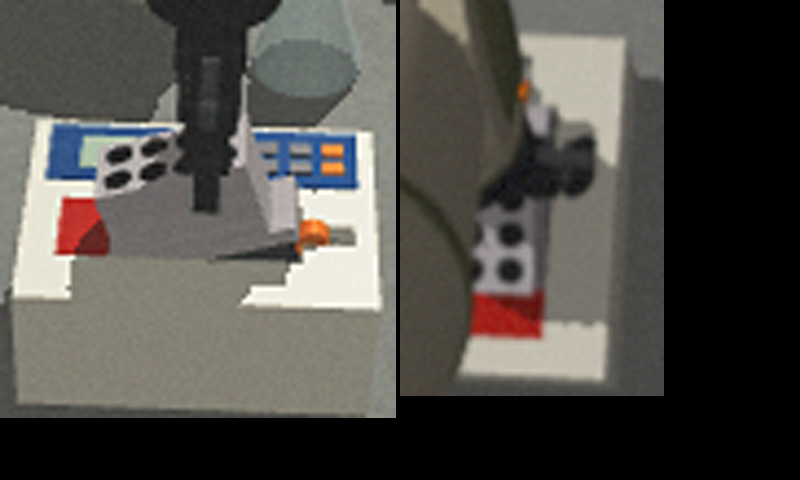

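Tongue now sits under the lip (body edge at about (103,250) in the left crop), the roller end still raised. Push until the end wall.

Call:
apply_moves:
  rows: "-0.001 0 0 0 0 0 -1; -0.002 0 0 0 0 0 -1; -0.003 0 0 0 0 0 -1; -0.004 0 0 0 0 0 -1; -0.004 0 0 0 0 0 -1"

```text
time_s: 13.0
ee_pos: [563.5, 126.1, 138.8]
eef_rot: [[0.998, -0.069, -0.001], [-0.069, -0.998, 0.001], [-0.001, -0.0, -1.0]]
contact_force: [5.5, -0.8, 2.8]
grip_width: 48.0
finger_force: 116.7
```

```bash
python3 avg.py; python3 t.py 567 125 138 -.069 0
```

```text
avg [563.54 126.11 138.82] [0.02 0.01 0.01] F [ 5.7 -0.7  3.1] t 13.25 w 48.20899244762814
t 13.3 pos [563.5 126.1 138.8] d [0.0071 0.0018 0.0016] w [-0.0008  0.0027 -0.0004] grip 48.3 F [ 5.5 -0.5  3.4] q [-0.39  0.57  0.1   2.04 -0.11  0.54 -1.84]
```

Call:
apply_moves:
  rows: "0.0045 0 0.0048 0 -0.068 0 -1; 0.0084 0 0.008 0 -0.128 0 -1; 0.0126 0 0.0126 0 -0.198 0 -1; 0.0168 0 0.0174 0 -0.268 0 -1; 0.0168 0 0.0174 0 -0.268 0 -1"
  force: 120

```text
time_s: 13.8
ee_pos: [571.4, 125.5, 129.7]
eef_rot: [[0.988, -0.069, -0.138], [-0.069, -0.998, 0.01], [-0.138, -0.0, -0.99]]
contact_force: [3.1, 0.0, 9.9]
grip_width: 47.8
finger_force: 123.7
```

```bash
python3 avg.py; python3 t.py 567 125 138 -.069 0
```

```text
avg [571.24 125.56 129.98] [0.11 0.01 0.15] F [ 3.5 -0.1  7.6] t 14.05 w 48.140662967234796
t 14.1 pos [571.1 125.6 130.1] d [-0.0102  0.0017 -0.0145] w [-0.0006  0.2738 -0.0003] grip 48.2 F [ 3.  -0.2  7.3] q [-0.34  0.63  0.07  1.94 -0.14  0.71 -1.8 ]
```

Call:
apply_moves:
  rows: "0.0047 0 0.0051 0 -0.08 0 -1; 0.0093 0 0.0103 0 -0.16 0 -1; 0.0152 0 0.0175 0 -0.26 0 -1; 0.0204 0 0.025 0 -0.36 0 -1; 0.0204 0 0.026 0 -0.37 0 -1"

```text
time_s: 14.6
ee_pos: [579.7, 125.0, 117.3]
eef_rot: [[0.945, -0.069, -0.318], [-0.066, -0.998, 0.023], [-0.319, -0.001, -0.948]]
contact_force: [-1.8, -0.6, 28.7]
grip_width: 48.1
finger_force: 126.8
```

```bash
python3 avg.py; python3 t.py 567 125 138 -.069 0
```

```text
avg [579.67 125.02 117.32] [0.01 0.02 0.01] F [ 0.8 -0.7 22.1] t 14.85 w 48.006576029206926
t 14.9 pos [579.7 125.  117.3] d [-0.037   0.0017 -0.0312] w [-1.200e-03  6.423e-01 -2.000e-04] grip 48.4 F [ 2. -1. 19.] q [-0.29  0.72  0.05  1.8  -0.16  0.94 -1.77]
```

Call:
apply_moves:
  rows: "-0.0007 0 0.0019 0 0 0 -1; -0.0013 0 0.0038 0 0 0 -1; -0.002 0 0.0057 0 0 0 -1; -0.002 0 0.0057 0 0 0 -1; -0.002 0 0.0057 0 0 0 -1"

```text
time_s: 15.4
ee_pos: [579.6, 125.0, 117.3]
eef_rot: [[0.948, -0.069, -0.311], [-0.065, -0.998, 0.023], [-0.312, -0.001, -0.95]]
contact_force: [4.0, -1.9, 38.0]
grip_width: 47.8
finger_force: 127.9
```

```bash
python3 avg.py; python3 - <<'E'
from h import *
from workcell import viewer
o=np.zeros((480,800,3),np.uint8)
for k,(n,(x0,y0,x1,y1)) in enumerate(dict(side=(280,130,370,225),top=(240,205,300,295)).items()):
    f=viewer.grab_frame(n); i=cv2.resize(f['img'][y0:y1,x0:x1,::-1],None,fx=4.4,fy=4.4,interpolation=cv2.INTER_CUBIC); o[:i.shape[0],400*k:400*k+i.shape[1]]=i
cv2.imwrite('pics/seat.png',o)
E
```

```text
avg [579.64 125.02 117.27] [0.02 0.01 0.01] F [ 4.5 -1.7 38. ] t 15.65 w 48.161114139257194
```

View pics/seat.png

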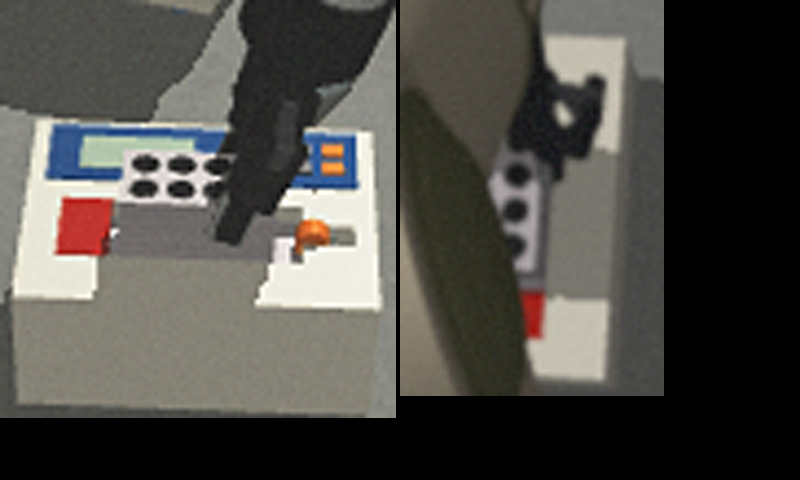

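The block looks level, hole rows parallel to the housing, roller at (313,233) back over the tongue. Unload, release, back off and check.

Call:
apply_moves:
  rows: "0.002 0 -0.005 0 0 0 -1; 0.002 0 -0.005 0 0 0 1; 0.002 0 -0.005 0 0 0 1; 0.002 0 -0.005 0 0 0 1; 0.002 0 -0.005 0 0 0 1"

```text
time_s: 16.3
ee_pos: [578.1, 124.7, 114.5]
eef_rot: [[0.946, -0.069, -0.318], [-0.065, -0.998, 0.021], [-0.319, 0.001, -0.948]]
contact_force: [-0.1, -0.9, -0.1]
grip_width: 85.1
finger_force: 0.0
```

Call:
apply_moves:
  rows: "0 0 -0.03 0 0 0 1; 0 0 -0.08 0 0 0 1; 0 0 -0.15 0 0 0 1; 0 0 -0.22 0 0 0 1; 0 0 -0.3 0 0 0 1"

```text
time_s: 16.8
ee_pos: [625.9, 121.4, 257.8]
eef_rot: [[0.945, -0.069, -0.319], [-0.066, -0.998, 0.021], [-0.32, 0.001, -0.948]]
contact_force: [1.6, 0.0, -0.9]
grip_width: 85.5
finger_force: 0.0
```

```bash
python3 t.py 610 -200 300 -.069 0
```

```text
t 16.8 pos [625.9 121.4 257.8] d [-0.0148  0.6435 -0.0834] w [ 2.000e-03  6.504e-01 -1.000e-04] grip 85.5 F [ 1.6  0.  -0.9] q [-0.28  0.62  0.08  1.59 -0.14  1.26 -1.79]
```

Call:
apply_moves:
  rows: "0 0.07 -0.03 0 0 0 1; 0 0.14 -0.05 0 0 0 1; 0 0.21 -0.08 0 0 0 1; 0 0.29 -0.08 0 0 0 1; 0 0.37 -0.08 0 0 0 1"

```text
time_s: 17.3
ee_pos: [625.9, -65.2, 295.4]
eef_rot: [[0.946, -0.069, -0.317], [-0.065, -0.998, 0.022], [-0.317, 0.0, -0.948]]
contact_force: [-0.1, -0.7, -0.4]
grip_width: 85.4
finger_force: 0.0
```

Call:
apply_moves:
  rows: "0 0.07 0 0 0 0 1; 0 0.14 0 0 0 0 1; 0 0.21 0 0 0 0 1; 0 0.29 0 0 0 0 1; 0 0.37 0 0 0 0 1"

```text
time_s: 17.8
ee_pos: [613.0, -249.6, 294.9]
eef_rot: [[0.946, -0.068, -0.318], [-0.065, -0.998, 0.022], [-0.318, -0.0, -0.948]]
contact_force: [1.5, -0.7, 0.7]
grip_width: 85.3
finger_force: 0.0
```

```bash
python3 - <<'E'
from h import *
from workcell import viewer,telemetry
print(telemetry.sense()['time_s'],telemetry.sense()['ee_pos'])
o=np.zeros((480,800,3),np.uint8)
for k,(n,(x0,y0,x1,y1)) in enumerate(dict(side=(280,130,370,225),top=(215,205,300,295)).items()):
    f=viewer.grab_frame(n); np.savez(f'/tmp/{n}2.npz',**f)
    i=cv2.resize(f['img'][y0:y1,x0:x1,::-1],None,fx=4.4,fy=4.4,interpolation=cv2.INTER_CUBIC); o[:i.shape[0],400*k:400*k+i.shape[1]]=i
cv2.imwrite('pics/end.png',o)
E
```

```text
17.8 [ 612.99102669 -249.62702011  294.90456315]
```

View pics/end.png

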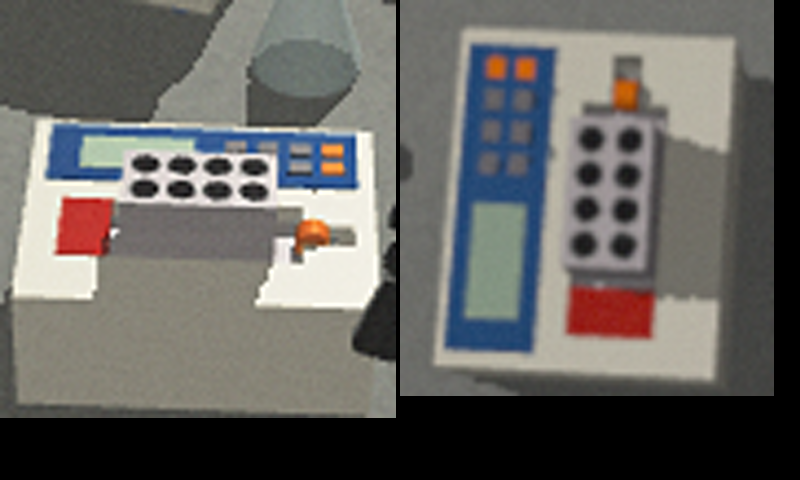

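Block in the pocket with all eight holes visible in both views. Check height and level from the holes.

```bash
python3 - <<'E'
from h import *
R={'side':(305,160,344,178),'top':(253,230,273,267)};C={}
for n,r in R.items():
    f=load(n,'2');V=cv2.cvtColor(f['img'],cv2.COLOR_RGB2HSV)[:,:,2]
    P=np.array([c for c,a in blobs(V<85,r,6,80)]); print(n,len(P))
    W=plane(f,P,128)[:,:2]; C[n]=P[np.lexsort((W[:,1],np.round((W[:,0]-W[:,0].min())/21)))]
    print(np.round(W.mean(0),1))
s,t=load('side','2'),load('top','2')
T=np.array([tri(s,a,t,b)[0] for a,b in zip(C['side'],C['top'])])
print(np.round(T,1)); print('mean',T.mean(0),'slope x',np.polyfit(T[:,0],T[:,2],1)[0])
for f,n in((s,'side'),(t,'top')):
    d=depthpts(f,np.round((C[n][::2]+C[n][1::2])/2)); print(n,'depth z',np.round(d[:,2],1))
# orange roller vs before
for n,r in dict(side=(342,176,358,190),top=(258,220,274,232)).items():
    for k in'02':
        f=load(n,k);H,S,V=cv2.split(cv2.cvtColor(f['img'],cv2.COLOR_RGB2HSV)); print(n,k,[(c.round(1).tolist(),a) for c,a in blobs((H>6)&(H<20)&(S>150)&(V>90),r,6)])
E
```

```text
side 8
[561.1 128. ]
top 9
[558.7 125.7]
[[530.7 100.1 142.1]
 [528.3 116.7 146. ]
 [543.1 147.5 103. ]
 [548.8 115.2 146.8]
 [564.6 145.6 102.8]
 [569.2 113.9 146.6]
 [586.  143.6 104. ]
 [589.8 112.7 146.4]]
mean [557.5650865  124.42103824 129.70629461] slope x -0.1940979890965397
side depth z [129.5 130.7 130.6 127.8]Traceback (most recent call last):
  File "<stdin>", line 12, in <module>
ValueError: operands could not be broadcast together with shapes (5,2) (4,2)
```

```bash
python3 - <<'E'
from h import *
R={'side':(305,160,344,178),'top':(253,230,273,264)};C={}
for n,r in R.items():
    f=load(n,'2');V=cv2.cvtColor(f['img'],cv2.COLOR_RGB2HSV)[:,:,2]
    P=np.array([c for c,a in sorted(blobs(V<85,r,6,80),key=lambda q:-q[1])[:8]])
    W=plane(f,P,128)[:,:2]; C[n]=P[np.lexsort((W[:,1],np.round((W[:,0]-W[:,0].min()+3*(W[:,1]>W[:,1].mean())*0)/21)))]
    W=plane(f,C[n],128)[:,:2]; print(n,np.round(W,1).tolist(),np.round(W.mean(0),1))
s,t=load('side','2'),load('top','2')
T=np.array([tri(s,a,t,b)[0] for a,b in zip(C['side'],C['top'])])
print(np.round(T,1)); print('mean',T.mean(0),'slope x',np.polyfit(T[:,0],T[:,2],1)[0])
for n,r in dict(side=(342,176,358,190),top=(258,220,274,232)).items():
    for k in'02':
        f=load(n,k);H,S,V=cv2.split(cv2.cvtColor(f['img'],cv2.COLOR_RGB2HSV)); print(n,k,[(c.round(1).tolist(),a) for c,a in blobs((H>6)&(H<20)&(S>150)&(V>90),r,6)])
E
```

```text
side [[529.4, 117.9], [530.3, 141.1], [549.9, 117.3], [551.2, 140.7], [570.6, 115.4], [572.3, 139.1], [591.9, 115.2], [593.3, 137.6]] [561.1 128. ]
top [[529.5, 119.1], [531.1, 142.6], [550.5, 117.7], [552.0, 140.8], [571.2, 116.3], [572.9, 139.1], [592.1, 115.1], [594.2, 138.3]] [561.7 128.6]
[[529.6 119.2 127. ]
 [530.8 142.7 127. ]
 [550.2 117.7 127.8]
 [551.6 140.7 128. ]
 [571.  116.4 127.3]
 [572.6 139.  128.2]
 [592.  115.1 128.1]
 [593.8 138.3 127.6]]
mean [561.43630764 128.63518987 127.61952565] slope x 0.011673591700328985
side 0 [([350.4, 182.7], 39)]
side 2 [([350.3, 182.8], 40)]
top 0 [([265.9, 226.2], 33)]
top 2 [([265.9, 226.2], 33)]
```

```bash
python3 -c "
from workcell import order
print(order.close_job())"
```

```text
the job is handed in; nothing more can be done
None
```

The silver block is in the heater pocket with one end under the red lip and the other pressed down past the roller, and it has been let go. The final pictures show it level at the right height to within about 1 mm, with the roller sprung back. I handed the job in at about 18 s of the 48 s allowed; the hand-in did not report a verdict.

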